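# Send off a repaired job: hang its card on the tote handle, lift the tote level

### The job

The repaired module is lying in its hand tote, ready to go to test. Hang the job-card holder astride the bare tube of the tote's handle, beside the rubber grip on either side, and let go of it; then take the tote by the grip, lift it about 10 cm clear of the bench and keep holding it there, still and level, with the card hanging and the module in the tray, for a colleague to take over: finish while holding it. Keep the tote from tipping on the way and leave the other things on the bench where they are.

Things in the scene. Friction and masses are not known exactly. Their poses are not given: they have to be found in the camera images.
- tote: Loose open hand tote of grey sheet metal with a square tube as handle. Tray 300 mm along its y, 150 mm along x, 45 mm high, walls and floor 4 mm; at the middle of each short end a flat upright (40 mm wide) carries the tube. 0.5 kg without load, centre of mass in the middle. Origin: centre of its underside; z up, y along the handle, x across.
- tote_bar (a point): Middle of the tote's handle, on its axis, 150 mm above the tote's underside. A black rubber hand grip, 26 mm square, covers the handle from 32 mm on one side of this point to 32 mm on the other, along y; beyond it the aluminium tube, 20 mm square, is bare for 118 mm on each side up to the uprights. y along the handle, x across it, z up.
- card_mid (a point): Centre of the loose, 80 g job-card holder, 45 mm below its flat top: a rigid 3 mm grey plastic sheet folded to an upside-down U, white card on both faces; 70 mm along its y (the fold), 90 mm high, 36 mm across x over the leaves (gap 30, open below), 52 mm at the card lips at their feet (12 mm high). Astride the bare tube it rests on its fold, this point 32 mm below the tube's axis; z up.
- module_mid (a point): Repaired power module lying loose in the tote's tray: an aluminium base with green board, yellow transformer and black heat sink, 60 mm along its x, 90 mm along its y, 40 mm high, about 0.2 kg (0.14 to 0.26). This point is its centre, 20 mm above its underside.
- vise: Bystander, fixed: ball-joint bench vise of cast aluminium, base 112 mm across, 175 mm high, jaws and screw reach 100 mm from the middle. Origin: centre of its underside.
- reel: Bystander, loose: solder reel standing on its flange, 64 mm across, 50 mm high. Origin: centre of its underside.
- bin: Bystander, loose: black stock bin with screws, 170 mm along its x, 105 mm along its y, 75 mm high. Origin: centre of its underside.
- board: Bystander, loose: green circuit card lying flat, 90 mm along its x, 150 mm along its y, 16 mm high with its parts. Origin: centre of its underside.
Mind the look-alikes: they are no part of the job. What is shaped like the part that bears card_mid but pink is not meant.

How it is judged:
By the outcome, as a careful person would: the job done as asked, in the order asked, and still so for the second after the job is handed in, while the arm keeps its last pose, push and grip.
It also fails if it takes over 51 s, if anything falls off the work surface, if the arm or the gripper's body presses on something with over 40 N, if the wrist force passes 120 N, or if a joint passes its speed limit or range.

### The arm

A 6-joint arm with a two-finger parallel gripper is mounted at the origin on the work surface. World frame = base frame: x ahead of the robot, y to its left, z up, the work surface at z = 0. Lengths are in m, angles in rad, forces in N, time in s.
With the tool pointing down it reaches from about 0.375 to 0.9 m from the base axis. Payload 3.1 kg.
Tool frame: the origin (TCP) lies at the very end of the fingers, on their centre line; the grasp point (between the pads) lies 19 mm behind it; z points along the fingers, y is the line along which they close (so a half turn about z gives the same grasp; the last joint's range is limited). The gripper opens to 85 mm and grips with 20 to 120 N. Pads are 22 mm wide; open, the fingers measure 114 mm over their backs; the gripper's body (76 mm by 85 mm) begins 54 mm behind the grasp point. The pads swing forward as they close: fully open they stand 13 mm farther back than shut.
Start: joints at [1.042, 0.527, 1.433, -0, 1.181, -0.178], TCP at [0.215, 0.587, 0.231] pointing down, gripper open.
Joint ranges: [-3.08, 3.08], [-0.75, 2.2], [0.22, 2.44], [-1.43, 4.57], [0, 2.65], [-2.85, 2.85]. Speed limits (rad/s): [2.79, 2.79, 3.14, 3.14, 3.14, 3.14].

### API

Orientations are given as a unit quaternion [x, y, z, w].
In Python, from station import manip gives the robot as it stands.
- The arm moves only by the shell command python3 -m handwheel 'ROWS' [FORCE]. ROWS is JSON, a list of rows, each a list of 7 numbers: the shift along the world's x, y, z in mm, then the turn, a rotation vector about the world's x, y, z in degrees, then the opening, from 0 (shut) to 1 (fully open). A call has exactly 10 rows; each row shifts and turns the commanded pose from where the row before left it; what a row does not reach is not made up. A row lasts 1/8 s, in which the tool goes at most 62.5 mm and 10.7 degrees, less where a joint would pass 70% of its speed; a pose out of reach is approached as far as the arm can. A call is refused whole if a number of a shift passes 62.5 or a number of a turn 10.7, either way. A call with a gripper value outside its range is refused whole. The fingers move at their own pace and stop on an object; FORCE is the grip in N (left out, the last holds). Time passes only in rows, so rows that do not move let the fingers close, or fill a call up. It gives the time, the measured TCP pose, the force, the opening and the grip force at its end, in the units of the state.
- manip.sense(): the state, without advancing time (a new reading comes with each control period).
- manip.snapshot(name): name is "side" or "top"; returns the picture (420x560x3 uint8, red, green, blue); there is no depth.
- manip.get_calibration(name): a dict with "K" (3x3 intrinsics, pixels), "rvec" (rotation vector, rad) and "tvec" (3), from world to camera coordinates, as OpenCV has them. Camera axes: x right, y down, z forward; pixel columns grow to the right and rows downward; lengths in m; the calibration is good to about 2 mm. A picture is of the moment at which its call begins. get_calibration takes no time and is no camera call.
- manip.sign_off(): hands the job in; it is judged then, once.
The state is a dict: "t": time; "q": joint angles; "qd": joint speeds; "tau": joint torques, N m; "tcp_pos": TCP position; "tool_rot": TCP orientation; "force": force on the tool from outside, world axes, zero at the start; "ft_torque": the same for the moment, N m; "finger_gap": opening from 0.0 (shut) to 1.0 (fully open); "gripper_force": force on a finger pad.
Only numpy, scipy, OpenCV 4.12 (cv2) and the standard library are available. Lean on these libraries where they do the work, as an engineer would, in place of code of your own. Each camera call takes 0.05 s, during which the arm holds its last target. There are 200 camera calls.

## Working session

There is one attempt and no reset: what is moved stays moved. The work goes in short steps, Python scripts to look and compute and a shell command to move; the robot and the scene stay as the last step left them, time stands still between calls to the robot, and variables do not carry over. Pictures are saved under pics/ and viewed, at most 10 in all, crops included, and the job is handed in when it is done.

```bash
mkdir -p pics; ls
python3 - <<'E'
from station import manip
import cv2
for n in("side","top"):
    im=manip.snapshot(n); cv2.imwrite(f"pics/{n}0.png",im[:,:,::-1])
    c=manip.get_calibration(n); print(n,c)
s=manip.sense(); print({k:s[k] for k in("t","tcp_pos","tool_rot","finger_gap","force")})
E
```

```text
pics
side {'K': array([[501.67134627,   0.        , 274.23842946],
       [  0.        , 501.67134627, 212.76946913],
       [  0.        ,   0.        ,   1.        ]]), 'rvec': array([ 2.22863362, -0.20736247,  0.09423424]), 'tvec': array([-0.60610693,  0.1781474 ,  1.30966917])}
top {'K': array([[429.38722196,   0.        , 270.97609407],
       [  0.        , 429.38722196, 206.50930906],
       [  0.        ,   0.        ,   1.        ]]), 'rvec': array([ 2.1120204 , -2.15253483,  0.1209068 ]), 'tvec': array([0.03192482, 0.63807207, 1.27929527])}
{'t': 0.1, 'tcp_pos': array([0.21445662, 0.58639112, 0.23044285]), 'tool_rot': array([ 1.74524181e-01,  9.84652424e-01, -8.94177812e-04, -3.37722022e-04]), 'finger_gap': 0.9962237343341128, 'force': array([ 0.10677928, -0.49299511,  0.61110256])}
```

View pics/side0.png

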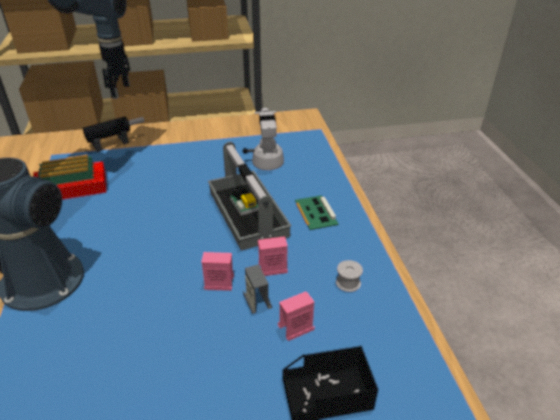

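View pics/top0.png

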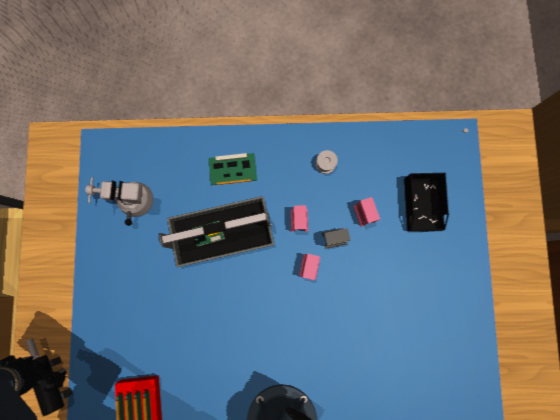

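The side view shows the grey holder at about (257,289), with pink look-alikes at (217,271), (273,256) and (297,315), and the tote around (248,208). In the top view the holder is at (336,238) and the tote handle runs from (163,240) to (267,217). I'll enlarge both.

Run:
```python
import cv2
a=cv2.imread("pics/side0.png")[130:340,195:345]; b=cv2.imread("pics/top0.png")[190:285,150:385]
cv2.imwrite("pics/side0c.png",cv2.resize(a[100:,0:140],None,fx=5,fy=5,interpolation=cv2.INTER_CUBIC))
cv2.imwrite("pics/top0c.png",cv2.resize(b,None,fx=3.4,fy=3.4,interpolation=cv2.INTER_CUBIC))
```

```text
(no output)
```

View pics/top0c.png

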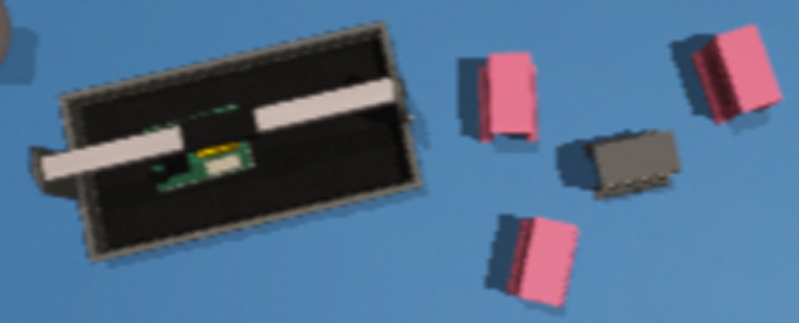

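View pics/side0c.png

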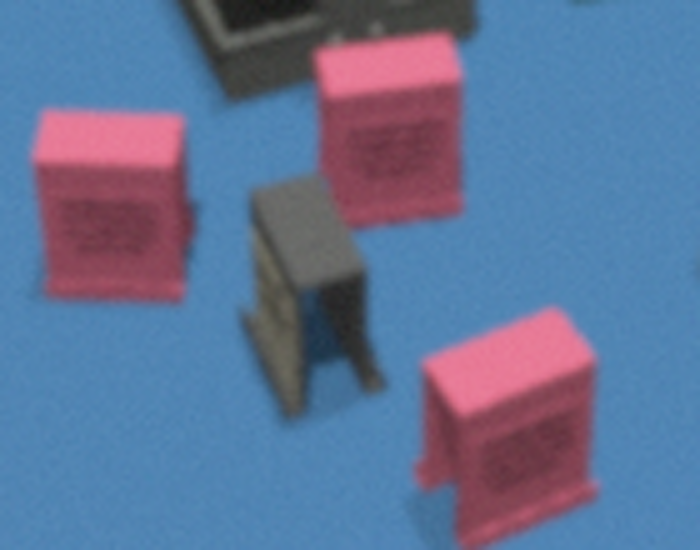

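```bash
cat > h.py <<'E'
import numpy as np, cv2
from station import manip
def cam(n):
    c=manip.get_calibration(n); R=cv2.Rodrigues(np.array(c["rvec"]))[0]; return c["K"],R,np.array(c["tvec"]).reshape(3)
def onz(n,uv,z):
    K,R,t=cam(n); uv=np.atleast_2d(uv).astype(float)
    d=(np.linalg.inv(K)@np.c_[uv,np.ones(len(uv))].T).T@R; o=-R.T@t
    return o+d*((z-o[2])/d[:,2])[:,None]
def proj(n,P):
    c=manip.get_calibration(n); return cv2.projectPoints(np.atleast_2d(P).astype(float),c["rvec"],c["tvec"],c["K"],None)[0][:,0]
E
python3 - <<'E'
from h import *
np.set_printoptions(precision=4,suppress=True)
T=lambda p:(np.array(p)/3.4+[150,190])
S=lambda p:(np.array(p)/5+[195,230])
def rep(name,P): print(name,P[:,:2].tolist() if 0 else P[:,:2].round(4).tolist(),'c',P.mean(0).round(4),'sides',np.linalg.norm(np.roll(P,-1,0)-P,axis=1).round(4))
h=onz("top",T([(592,150),(672,132),(680,172),(605,190)]),.09); rep("hold top",h); d=h[1]+h[2]-h[0]-h[3]; print(np.degrees(np.arctan2(d[1],d[0])))
h=onz("side",S([(250,192),(320,175),(365,268),(300,287)]),.09); rep("hold side",h); d=h[2]+h[3]-h[0]-h[1]; print(np.degrees(np.arctan2(d[1],d[0])))
t=onz("top",T([(60,95),(385,23),(422,187),(92,261)]),.045); rep("rim",t); d=t[1]+t[2]-t[0]-t[3]; print(np.degrees(np.arctan2(d[1],d[0])))
b=onz("top",T([(40,167),(397,89)]),.16); rep("bar",b); d=b[1]-b[0]; print(np.degrees(np.arctan2(d[1],d[0])))
g=onz("top",T([(182,139),(255,119)]),.162); rep("grip",g)
m=onz("top",T([(160,190),(252,165)]),.03); rep("module -x edge",m)
for n,f in(("pinkUL",[(483,53),(535,53),(537,133),(483,133)]),("pinkR",[(700,45),(755,25),(780,100),(727,122)]),("pinkD",[(527,215),(578,227),(563,305),(512,293)])): rep(n,onz("top",T(f),.09))
E
```

```text
hold top [[0.5467, -0.1367], [0.561, -0.2063], [0.5263, -0.2117], [0.512, -0.1467]] c [ 0.5365 -0.1754  0.09  ] sides [0.071  0.0351 0.0666 0.0362]
-78.01679644101195
hold side [[0.5181, -0.1444], [0.5533, -0.1391], [0.5641, -0.2046], [0.5323, -0.2109]] c [ 0.542  -0.1747  0.09  ] sides [0.0356 0.0663 0.0324 0.068 ]
-79.23906445581133
rim [[0.6098, 0.3412], [0.6698, 0.0434], [0.5199, 0.0122], [0.4592, 0.3095]] c [0.5647 0.1766 0.045 ] sides [0.3038 0.1531 0.3034 0.1539]
-78.52432193464584
bar [[0.536, 0.3252], [0.5949, 0.0287]] c [0.5654 0.177  0.16  ] sides [0.3023 0.3023]
-78.76617441906471
grip [[0.5567, 0.2069], [0.5721, 0.1464]] c [0.5644 0.1766 0.162 ] sides [0.0624 0.0624]
module -x edge [[0.5224, 0.2517], [0.5437, 0.1674]] c [0.533  0.2096 0.03  ] sides [0.0869 0.0869]
pinkUL [[0.6337, -0.0444], [0.6327, -0.0899], [0.5624, -0.0896], [0.5633, -0.0427]] c [ 0.598  -0.0667  0.09  ] sides [0.0455 0.0703 0.0469 0.0703]
pinkR [[0.6367, -0.2338], [0.6533, -0.2824], [0.587, -0.3006], [0.5688, -0.2541]] c [ 0.6114 -0.2677  0.09  ] sides [0.0513 0.0688 0.05   0.0709]
pinkD [[0.4917, -0.0789], [0.4807, -0.1224], [0.4148, -0.1075], [0.4256, -0.0643]] c [ 0.4532 -0.0933  0.09  ] sides [0.0449 0.0676 0.0445 0.0678]
```

The holder measures as 70 × 36 mm at (0.539, -0.175) with its fold at -78.5°. The tote bar centre is (0.565, 0.177) with the bar at -78.7°. Both match the given sizes. The module sits about 39 mm toward the +y end, so hanging the card on the -y side balances the load.

```bash
python3 -m handwheel '[[20,-47,0,0,0,-5.8,1],[20,-47,0,0,0,-5.8,1],[20,-47,0,0,0,-5.8,1],[20,-47,0,0,0,-5.8,1],[20,-47,0,0,0,-5.8,1],[20,-47,0,0,0,-5.8,1],[20,-47,0,0,0,-5.8,1],[20,-47,0,0,0,-5.8,1],[20,-47,0,0,0,-5.8,1],[20,-47,0,0,0,-5.8,1]]' 30; python3 -m handwheel '[[20,-47,0,0,0,0,0.85],[20,-47,0,0,0,0,0.85],[20,-47,0,0,0,0,0.85],[20,-47,0,0,0,0,0.85],[20,-47,0,0,0,0,0.85],[20,-47,0,0,0,0,0.85],[5,-9,-10,0,0,0,0.85],[0,0,0,0,0,0,0.85],[0,0,0,0,0,0,0.85],[0,0,0,0,0,0,0.85]]'
python3 - <<'E'
from h import *
from scipy.spatial.transform import Rotation as Ro
s=manip.sense(); R=Ro.from_quat(s["tool_rot"]).as_matrix(); print(s["tcp_pos"],np.degrees(np.arctan2(R[1,1],R[0,1])),R[:,2])
cv2.imwrite("pics/s1.png",cv2.resize(manip.snapshot("side")[150:340,190:340,::-1],None,fx=3.1,fy=3.1));
E
```

```text
t: 1.35
tcp_pos: [0.4151, 0.1154, 0.2313]
tool_rot: [0.631, 0.776, 0.0, -0.0]
force: [-0.3, 1.1, 0.5]
finger_gap: 1.002
gripper_force: 0.0
t: 2.6
tcp_pos: [0.5393, -0.1726, 0.2215]
tool_rot: [0.629, 0.777, 0.0, -0.0]
force: [0.3, 0.6, -0.4]
finger_gap: 0.853
gripper_force: 0.0
[ 0.53928211 -0.17259356  0.22154135] 11.99438458631151 [-4.00073655e-04  3.76144654e-04 -9.99999849e-01]
```

View pics/s1.png

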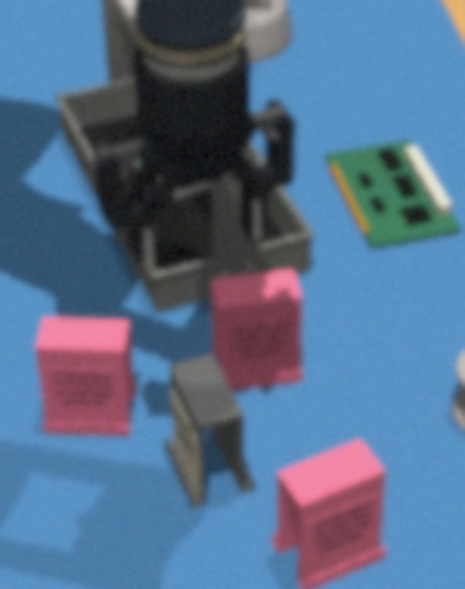

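The fingers are centred above the grey holder at about (205,420) in this crop and clear of the pink ones. Next is the descent.

```bash
python3 -m handwheel '[[0,-2,-25,0,0,-0.4,0.85],[0,0,-30,0,0,0,0.85],[0,0,-30,0,0,0,0.85],[0,0,-25,0,0,0,0.85],[0,0,-20,0,0,0,0.85],[0,0,-15,0,0,0,0.85],[0,0,-15,0,0,0,0.85],[0,0,-10,0,0,0,0.85],[0,0,0,0,0,0,0.85],[0,0,0,0,0,0,0.85]]' 30; python3 -m handwheel '[[0,0,0,0,0,0,0.35],[0,0,0,0,0,0,0.2],[0,0,0,0,0,0,0.2],[0,0,0,0,0,0,0.2],[0,0,0,0,0,0,0.2],[0,0,0,0,0,0,0.2],[0,0,0,0,0,0,0.2],[0,0,0,0,0,0,0.2],[0,0,0,0,0,0,0.2],[0,0,0,0,0,0,0.2]]' 30
```

```text
t: 3.9
tcp_pos: [0.5401, -0.1763, 0.0517]
tool_rot: [0.633, 0.774, 0.0, 0.0]
force: [0.5, -0.1, -0.3]
finger_gap: 0.851
gripper_force: 0.0
t: 5.15
tcp_pos: [0.5402, -0.1763, 0.0519]
tool_rot: [0.633, 0.774, 0.0, 0.001]
force: [0.2, 0.1, 5.4]
finger_gap: 0.42
gripper_force: 30.6
```

```bash
python3 -m handwheel '[[0,0,10,0,0,0,0.2],[0,0,20,0,0,0,0.2],[0,0,30,0,0,0,0.2],[0,0,35,0,0,0,0.2],[0,0,35,0,0,0,0.2],[0,0,30,0,0,0,0.2],[0,0,25,0,0,0,0.2],[0,0,10,0,0,0,0.2],[0,5,0,0,0,0,0.2],[3,15,0,0,0,0,0.2]]'; python3 -m handwheel '[[4,25,0,0,0,0,0.2],[6,35,0,0,0,0,0.2],[6,40,0,0,0,0,0.2],[6,40,0,0,0,0,0.2],[6,40,0,0,0,0,0.2],[6,35,0,0,0,0,0.2],[4,20,0,0,0,0,0.2],[2,9,0,0,0,0,0.2],[0,0,0,0,0,0,0.2],[0,0,0,0,0,0,0.2]]'
python3 - <<'E'
from h import *
a=manip.snapshot("side")[60:260,190:330,::-1]; b=manip.snapshot("top")[180:280,150:290,::-1]
f=lambda i:cv2.resize(i,None,fx=2.8,fy=2.8,interpolation=cv2.INTER_CUBIC)
a,b=f(a),f(b); b=cv2.copyMakeBorder(b,0,a.shape[0]-b.shape[0],0,0,cv2.BORDER_CONSTANT)
cv2.imwrite("pics/hov.png",np.hstack([a,b]))
E
```

```text
t: 6.4
tcp_pos: [0.5419, -0.1555, 0.245]
tool_rot: [0.633, 0.774, -0.0, -0.001]
force: [0.0, 1.1, -1.0]
finger_gap: 0.421
gripper_force: 29.9
t: 7.65
tcp_pos: [0.5827, 0.0869, 0.2462]
tool_rot: [0.633, 0.774, -0.0, -0.0]
force: [-0.1, -0.1, -1.1]
finger_gap: 0.414
gripper_force: 29.9
```

View pics/hov.png

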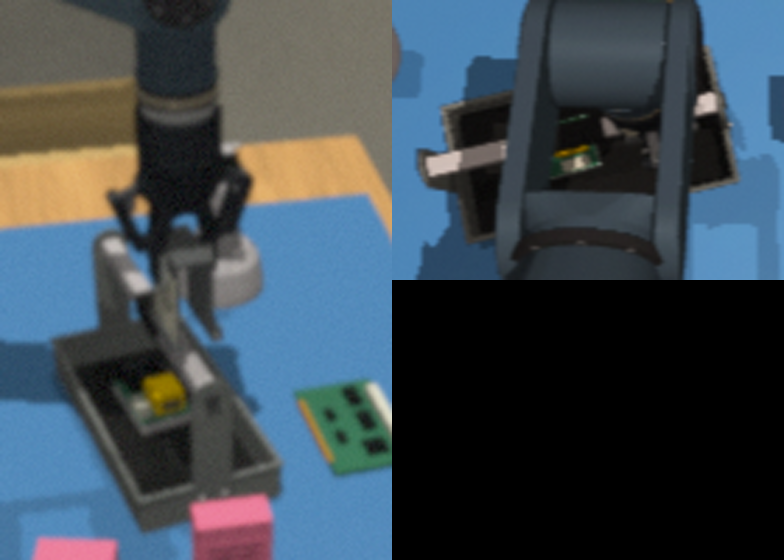

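The card is held upright above the bar's -y half, at about (185,280) in the left crop. Before lowering it, I'll check the lateral fit by overlaying the model's bar and leaf edges.

Run:
```python
from h import *
s=manip.sense(); p=s["tcp_pos"]
im0=manip.snapshot("side")[:,:,::-1]; f=6; x0,y0=218,130
im=cv2.resize(im0[y0:y0+95,x0:x0+70],None,fx=f,fy=f,interpolation=cv2.INTER_CUBIC)
ref=im.copy()
th=np.radians(11.4); ex=np.array([np.cos(th),np.sin(th),0]); ey=np.array([-np.sin(th),np.cos(th),0]); ez=np.array([0,0,1.])
def line(a,b,col):
    q=(proj("side",[a,b])-[x0,y0]+.5)*f; cv2.line(im,*[tuple(int(v) for v in r) for r in q],col,1)
c=np.array([.565,.177,0])
for sx in(-.01,.01):
    line(c+sx*ex-.15*ey+.16*ez,c+sx*ex+.15*ey+.16*ez,(0,0,255))
line(c-.01*ex-.15*ey+.14*ez,c-.01*ex+.15*ey+.14*ez,(0,0,255))
k=np.array([p[0],p[1],0]); zt=p[2]+.039
for sx in(-.018,.018):
    line(k+sx*ex-.035*ey+zt*ez,k+sx*ex+.035*ey+zt*ez,(0,255,255)); line(k+sx*ex-.035*ey+zt*ez,k+sx*ex-.035*ey+(zt-.09)*ez,(0,255,255))
cv2.imwrite("pics/ov.png",np.hstack([ref,im])[:600,:800])
```

```text
(no output)
```

View pics/ov.png

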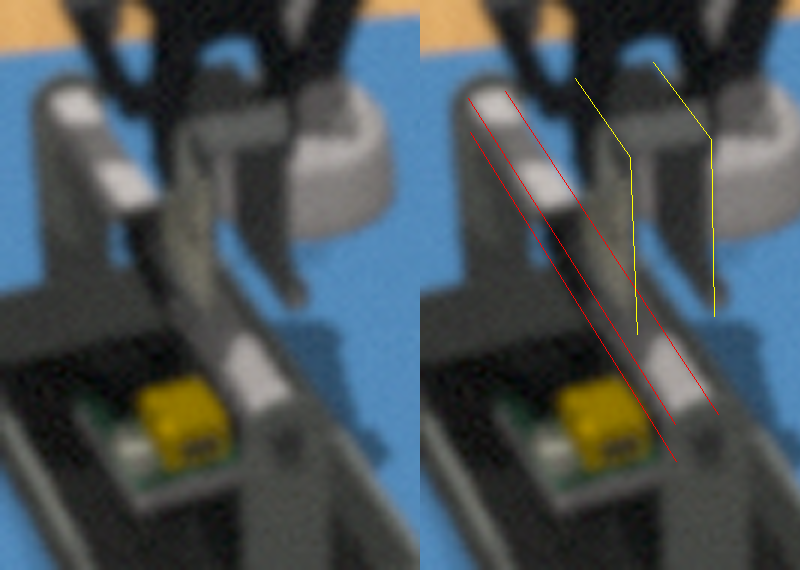

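Run:
```python
from h import *
from scipy.ndimage import map_coordinates
th=np.radians(11.4); ex=np.array([np.cos(th),np.sin(th),0]); ey=np.array([-np.sin(th),np.cos(th),0])
c=np.array([.565,.177,.16]); xs=np.arange(-.03,.0301,.0005)
for n in("top","side"):
    g=cv2.imread(f"pics/{n}0.png").min(axis=2).astype(float)
    for lo,hi in((-.14,-.115),(-.115,-.09),(-.09,-.065),(-.065,-.045),(.045,.07),(.07,.1),(.1,.13)):
        pr=0
        for y in np.linspace(lo,hi,12):
            uv=proj(n,c+np.outer(xs,ex)+y*ey); pr=pr+map_coordinates(g,[uv[:,1],uv[:,0]],order=1)
        pr/=12; i=pr[40:81].argmax()+40; h=(pr[i]+pr[:i].min())/2; a=np.where(pr[:i]<h)[0].max(); h2=(pr[i]+pr[i:].min())/2; b=np.where(pr[i:]<h2)[0].min()+i
        print(n,lo,hi,"edges mm",xs[a]*1e3,xs[b]*1e3,"mid",(xs[a]+xs[b])*500)
```

```text
top -0.14 -0.115 edges mm -7.99999999999998 12.500000000000039 mid 2.2500000000000298
top -0.115 -0.09 edges mm -7.99999999999998 12.000000000000039 mid 2.0000000000000293
top -0.09 -0.065 edges mm -8.49999999999998 12.000000000000039 mid 1.7500000000000293
top -0.065 -0.045 edges mm -8.49999999999998 11.500000000000037 mid 1.500000000000029
top 0.045 0.07 edges mm -9.49999999999998 11.000000000000037 mid 0.7500000000000284
top 0.07 0.1 edges mm -9.49999999999998 10.500000000000037 mid 0.5000000000000282
top 0.1 0.13 edges mm -9.49999999999998 10.000000000000037 mid 0.250000000000028
side -0.14 -0.115 edges mm -12.499999999999984 12.000000000000039 mid -0.24999999999997247
side -0.115 -0.09 edges mm -10.999999999999982 12.500000000000039 mid 0.7500000000000284
side -0.09 -0.065 edges mm -10.499999999999982 12.000000000000039 mid 0.7500000000000284
side -0.065 -0.045 edges mm -9.49999999999998 12.000000000000039 mid 1.2500000000000289
side 0.045 0.07 edges mm -10.499999999999982 12.000000000000039 mid 0.7500000000000284
side 0.07 0.1 edges mm -10.499999999999982 13.000000000000039 mid 1.2500000000000289
side 0.1 0.13 edges mm -10.499999999999982 12.500000000000039 mid 1.0000000000000286
```

The bar edges, 20 mm apart in the top view, put the bar about 1–2 mm in +x from my estimate, which is well inside the ±5 mm play. I'll shift 2 mm and lower in stages.

```bash
python3 -m handwheel '[[2,0.4,0,0,0,-0.3,0.2],[0,0,-10,0,0,0,0.2],[0,0,-15,0,0,0,0.2],[0,0,-15,0,0,0,0.2],[0,0,-15,0,0,0,0.2],[0,0,-15,0,0,0,0.2],[0,0,-15,0,0,0,0.2],[0,0,-10,0,0,0,0.2],[0,0,-10,0,0,0,0.2],[0,0,0,0,0,0,0.2]]'; python3 -m handwheel '[[0,0,-4,0,0,0,0.2],[0,0,-3,0,0,0,0.2],[0,0,-2,0,0,0,0.2],[0,0,-2,0,0,0,0.2],[0,0,-1,0,0,0,0.2],[0,0,0,0,0,0,0.2],[0,0,0,0,0,0,0.2],[0,0,0,0,0,0,0.2],[0,0,0,0,0,0,0.2],[0,0,0,0,0,0,0.2]]'
```

```text
t: 9.05
tcp_pos: [0.5843, 0.0883, 0.1405]
tool_rot: [0.635, 0.773, -0.0, -0.001]
force: [-0.5, -0.5, -0.9]
finger_gap: 0.422
gripper_force: 29.9
t: 10.3
tcp_pos: [0.5847, 0.0883, 0.1293]
tool_rot: [0.635, 0.773, 0.0, 0.0]
force: [-0.8, -0.2, -0.4]
finger_gap: 0.421
gripper_force: 29.9
```

No lateral or vertical contact yet. The card should seat at TCP z of about 0.125.

```bash
python3 -m handwheel '[[0,0,-1,0,0,0,0.2],[0,0,-1,0,0,0,0.2],[0,0,-1,0,0,0,0.2],[0,0,-1,0,0,0,0.2],[0,0,0,0,0,0,0.2],[0,0,0,0,0,0,0.2],[0,0,0,0,0,0,0.2],[0,0,0,0,0,0,0.2],[0,0,0,0,0,0,0.2],[0,0,0,0,0,0,0.2]]'
```

```text
t: 11.55
tcp_pos: [0.5847, 0.0883, 0.1253]
tool_rot: [0.635, 0.773, 0.0, 0.0]
force: [0.3, 0.4, -0.5]
finger_gap: 0.421
gripper_force: 29.9
```

```bash
python3 -m handwheel '[[0,0,-0.5,0,0,0,0.2],[0,0,-0.5,0,0,0,0.2],[0,0,-0.5,0,0,0,0.2],[0,0,0,0,0,0,0.2],[0,0,0,0,0,0,0.2],[0,0,0,0,0,0,0.2],[0,0,0,0,0,0,0.2],[0,0,0,0,0,0,0.2],[0,0,0,0,0,0,0.2],[0,0,0,0,0,0,0.2]]'
```

```text
t: 12.8
tcp_pos: [0.5848, 0.0883, 0.1248]
tool_rot: [0.635, 0.773, 0.0, 0.0]
force: [-1.3, -0.4, 6.2]
finger_gap: 0.422
gripper_force: 30.8
```

Contact at 6 N, so the card is seated. Release slowly, rise, and look.

```bash
python3 -m handwheel '[[0,0,0,0,0,0,0.47],[0,0,0,0,0,0,0.52],[0,0,0,0,0,0,0.6],[0,0,0,0,0,0,0.7],[0,0,0,0,0,0,0.85],[0,0,0,0,0,0,0.9],[0,0,5,0,0,0,0.9],[0,0,10,0,0,0,0.9],[0,0,15,0,0,0,0.9],[0,0,20,0,0,0,0.9]]'; python3 -m handwheel '[[0,0,20,0,0,0,0.9],[0,0,15,0,0,0,0.9],[-3,12,5,0,0,0,0.9],[-4,20,0,0,0,0,0.9],[-4,20,0,0,0,0,0.9],[-4,20,0,0,0,0,0.9],[-2,12,0,0,0,0,0.9],[0,3,0,0,0,0,0.9],[0,0,0,0,0,0,0.9],[0,0,0,0,0,0,0.9]]'
python3 - <<'E'
from h import *
a=manip.snapshot("side")[90:260,180:310,::-1]
cv2.imwrite("pics/hung.png",cv2.resize(a,None,fx=3.5,fy=3.5,interpolation=cv2.INTER_CUBIC))
E
```

```text
t: 14.05
tcp_pos: [0.5847, 0.0883, 0.175]
tool_rot: [0.635, 0.773, 0.0, 0.0]
force: [1.3, -0.3, 0.7]
finger_gap: 0.905
gripper_force: 0.0
t: 15.3
tcp_pos: [0.568, 0.1748, 0.2138]
tool_rot: [0.635, 0.772, -0.0, 0.0]
force: [-0.4, 0.1, 0.8]
finger_gap: 0.9
gripper_force: 0.0
```

View pics/hung.png

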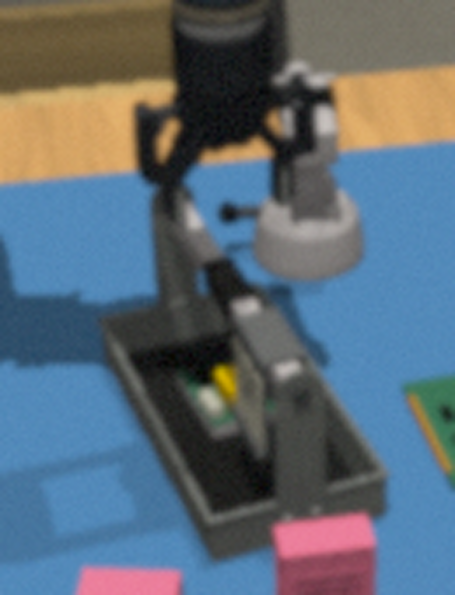

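The card hangs astride the bare tube at about (265,340), between the grip at (222,275) and the near upright. The module is still in the tray, and the gripper is clear. Next I'll take the grip.

```bash
python3 -m handwheel '[[-2,2,-10,0,0,0,0.9],[0,0,-15,0,0,0,0.9],[0,0,-15,0,0,0,0.9],[0,0,-15,0,0,0,0.9],[0,0,-15,0,0,0,0.9],[0,0,-12,0,0,0,0.9],[0,0,-6,0,0,0,0.9],[0,0,0,0,0,0,0.8],[0,0,0,0,0,0,0.6],[0,0,0,0,0,0,0.5]]' 20; python3 -m handwheel '[[0,0,0,0,0,0,0.42],[0,0,0,0,0,0,0.38],[0,0,0,0,0,0,0.35],[0,0,0,0,0,0,0.33],[0,0,0,0,0,0,0.31],[0,0,0,0,0,0,0.28],[0,0,0,0,0,0,0.2],[0,0,0,0,0,0,0.1],[0,0,0,0,0,0,0.1],[0,0,0,0,0,0,0.1]]'; python3 -m handwheel '[[0,0,0,0,0,0,0.1],[0,0,0,0,0,0,0.1],[0,0,0,0,0,0,0.1],[0,0,0,0,0,0,0.1],[0,0,0,0,0,0,0.1],[0,0,0,0,0,0,0.1],[0,0,0,0,0,0,0.1],[0,0,0,0,0,0,0.1],[0,0,0,0,0,0,0.1],[0,0,0,0,0,0,0.1]]' 80
```

```text
t: 16.6
tcp_pos: [0.5661, 0.1774, 0.1264]
tool_rot: [0.635, 0.773, 0.0, 0.0]
force: [-0.5, -0.8, -0.8]
finger_gap: 0.499
gripper_force: 0.0
t: 17.85
tcp_pos: [0.5658, 0.1773, 0.1258]
tool_rot: [0.635, 0.773, 0.0, 0.0]
force: [1.3, 1.1, 0.4]
finger_gap: 0.304
gripper_force: 20.6
t: 19.1
tcp_pos: [0.5659, 0.1774, 0.126]
tool_rot: [0.635, 0.773, 0.0, 0.0]
force: [-0.1, -0.2, 4.7]
finger_gap: 0.292
gripper_force: 80.3
```

The gap is 25 mm, which is the grip width. Lift gently, first 20 mm and then to 100 mm.

```bash
python3 -m handwheel '[[0,0,1,0,0,0,0.1],[0,0,2,0,0,0,0.1],[0,0,3,0,0,0,0.1],[0,0,4,0,0,0,0.1],[0,0,4,0,0,0,0.1],[0,0,3,0,0,0,0.1],[0,0,2,0,0,0,0.1],[0,0,1,0,0,0,0.1],[0,0,0,0,0,0,0.1],[0,0,0,0,0,0,0.1]]'
python3 - <<'E'
from station import manip
s=manip.sense();print(s["force"],s["ft_torque"])
E
```

```text
t: 20.35
tcp_pos: [0.5656, 0.1773, 0.1457]
tool_rot: [0.635, 0.773, -0.0, -0.0]
force: [0.8, 0.6, -7.6]
finger_gap: 0.298
gripper_force: 85.6
[ 0.77096154  0.55700038 -7.62029924] [ 0.01400906 -0.00131193  0.00945703]
```

The load is 7.6 N with almost no moment, so the tote is balanced. Continue the lift.

```bash
python3 -m handwheel '[[0,0,3,0,0,0,0.1],[0,0,7,0,0,0,0.1],[0,0,10,0,0,0,0.1],[0,0,12,0,0,0,0.1],[0,0,13,0,0,0,0.1],[0,0,12,0,0,0,0.1],[0,0,10,0,0,0,0.1],[0,0,7,0,0,0,0.1],[0,0,4,0,0,0,0.1],[0,0,2,0,0,0,0.1]]'; python3 -m handwheel '[[0,0,0,0,0,0,0.1],[0,0,0,0,0,0,0.1],[0,0,0,0,0,0,0.1],[0,0,0,0,0,0,0.1],[0,0,0,0,0,0,0.1],[0,0,0,0,0,0,0.1],[0,0,0,0,0,0,0.1],[0,0,0,0,0,0,0.1],[0,0,0,0,0,0,0.1],[0,0,0,0,0,0,0.1]]'
python3 - <<'E'
from h import *
s=manip.sense();print(s["force"],s["ft_torque"])
a=manip.snapshot("side")[60:340,180:360,::-1]
cv2.imwrite("pics/lift.png",cv2.resize(a,None,fx=2.1,fy=2.1,interpolation=cv2.INTER_CUBIC))
E
```

```text
t: 21.6
tcp_pos: [0.5656, 0.1773, 0.2258]
tool_rot: [0.635, 0.773, -0.0, -0.0]
force: [-0.1, -0.6, -7.5]
finger_gap: 0.297
gripper_force: 85.6
t: 22.85
tcp_pos: [0.5657, 0.1773, 0.2258]
tool_rot: [0.635, 0.773, -0.0, 0.0]
force: [0.8, -0.3, -8.7]
finger_gap: 0.297
gripper_force: 85.6
[ 0.84259465 -0.26807394 -8.67817811] [0.01051599 0.01696429 0.04650875]
```

View pics/lift.png

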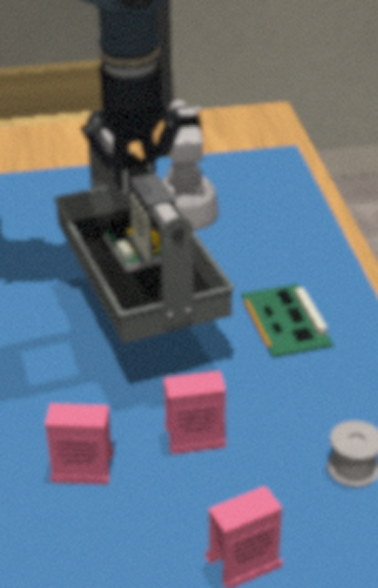

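The tote hangs level at about (150,260), 10 cm up, with the card on the tube at (155,215) and the module at (130,245). The pink holders, reel and board haven't moved. I'm handing it in.

```bash
python3 -c "
from station import manip
print(manip.sign_off())"
```

```text
the job is handed in; nothing more can be done
None
```

I hung the grey card holder astride the bare tube, lifted the tote by its grip 10 cm clear of the bench with the module in its tray, and handed in at about 23 s while holding it still and level.

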